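# Square the bearing block, index the shaft and hold its collar on the flat

## Task

First push the loose bearing block square and flush into the corner of the fence on the bench. Then turn its upright shaft by the fingers until the flat of the shaft faces the index line on the block's front, and fit the shaft collar over the shaft end with its set screw on that flat. Finish while still holding the collar there in the gripper, its top face flush with the end of the shaft (let go, it would slide down), the block still flush in the corner and the shaft still on its line; leave the nut, the adapter, the small spanner and the steel block where they lie.

Things in the scene. Friction and masses are not known exactly. Their poses are not given: they have to be found in the camera images.
- fence: dark steel fence corner fixed to the bench: two bars 18 mm thick and 20 mm high. Origin: the inner corner at bench height. The long bar stands along the y axis, its inner face at x = 0 from y = +18 to -170 mm (the far side from the robot); the short bar stands along the x axis, its inner face at y = 0 from x = 0 to -130 mm (the left side). The block belongs in the corner at negative x and negative y.
- bearing_block: loose grey-painted bearing block, 0.6 kg, square base 110 x 110 mm and 30 mm high, with a round boss (54 mm across, top at 45 mm) out of which the upright shaft rises. Origin: centre of its underside, z up. A thin dark index line runs on the top of the base from the middle of the front edge (the -x side) to the boss. In the corner its +x face lies on the fence's long bar and its +y face on the short bar, the axes parallel to the fence's.
- block_back_left (a point): corner of the block base at its +x face and +y face, 10 mm above the bench (55, 55 mm from the block's origin)
- block_back_right (a point): corner of the block base at its +x face and -y face, 10 mm above the bench (55, -55 mm). The block's sides and the fence's inner faces are ground smooth and oiled (friction about 0.2), so they slide easily on each other
- block_front_left (a point): corner of the block base at its -x face and +y face, 10 mm above the bench (-55, 55 mm)
- shaft (a joint): angle of the shaft in the block (rad), seen from above counter-clockwise positive. 0: the flat faces the block's index line (the block's -x). The shaft turns freely with a slight drag (0.05 N m) and stays where it is left.
- shaft_end (a point): centre of the top end of the steel shaft, 95 mm above the bench; it turns with the shaft, the flat on its -x side. The shaft is 22 mm in diameter; the flat, 6.5 mm from the axis and parallel to it (17.5 mm across flat and back), runs from the boss up to the end, 50 mm long. The end has a 2 mm chamfer.
- collar_mid (a point): centre of the loose steel shaft collar, half-way up, lying flat on the bench with its bore upright; 46 mm outside diameter, 24 mm high, 24 mm bore, 0.18 kg. Its set screw sits on its -x side, half-way up: its head sticks out to 31 mm from the axis (10 mm thick), its point (5 mm wide) into the bore to 7.75 mm from the axis, so that the collar passes over the shaft only with the screw on the side of the flat (within about 0.3 rad).
- screw_head (a point): the head of the collar's set screw, 27 mm from the collar's axis on its -x side, half-way up
- hex_nut_1: bystander: loose hexagon nut, 24 x 27 x 13 mm, behind the fence; must stay
- bit_adapter: bystander: loose stepped drill adapter, 15 x 63 x 15 mm, left of the fence; must stay
- spanner_13: bystander: loose small combination spanner, 26 x 161 x 5 mm, on the left; must stay
- steel_block: bystander: loose ground steel block, 35 x 50 x 40 mm, on the right at the back; must stay
- collar: the same collar as a  origin at the centre of its underside, axes as at collar_mid
Not all that is in view belongs to the job. What is shaped like the collar but green is not meant.

How it is judged (in metres and radians):
On the way, in this order (a step that is already met when the one before it is completed fails the run):
1. the block is pushed square and flush into the fence corner (gaps under 3 mm at its corners) (x of each of block_back_left, block_back_right in the frame of fence above -0.003 m and y of each of block_back_left, block_front_left in the frame of fence above -0.003 m and height (world z) of block_back_left below 0.016 m and angle between bearing_block's own z axis and vertical below 0.06 rad), for 0.2 s.
2. the fingers have turned the shaft until its flat faces the index line (within 0.2 rad) (value of joint shaft between -0.2 and 0.2 rad), for 0.2 s.
At the end, for the whole second after the job is handed in: Block in the fence corner, gaps under 3 mm; flat facing the index line within 0.2 rad; collar round the shaft (axis within 3 mm), set screw over the flat (head within 7 mm of the index line's plane), its top within 4 mm of flush with the shaft end, gripped by the fingers with 3 N or more (all of step 1 and all of step 2 and z of collar_mid in the frame of shaft_end between -0.016 and -0.008 m and y of screw_head in the frame of bearing_block between -0.007 and 0.007 m and x of screw_head in the frame of bearing_block below -0.02 m and horizontal distance between collar_mid and shaft_end below 0.003 m and angle between collar_mid's own z axis and vertical below 0.12 rad and contact force between the fingers and collar above 3 N); the arm keeps its last pose, push and grip.
It fails at once if the nut is disturbed (moved more than 30 mm) (distance of hex_nut_1 from where it was at the start of the episode above 0.03 m).
It fails at once if the adapter is disturbed (moved more than 30 mm) (distance of bit_adapter from where it was at the start of the episode above 0.03 m).
It fails at once if the small spanner is disturbed (moved more than 30 mm) (distance of spanner_13 from where it was at the start of the episode above 0.03 m).
It fails at once if the steel block is disturbed (moved more than 30 mm) (distance of steel_block from where it was at the start of the episode above 0.03 m).
It also fails if it takes over 72 s, if anything falls off the work surface, if the arm or the gripper's body presses on something with over 40 N, if the wrist force passes 120 N, or if a joint passes its speed limit or range.

## Robot

A 6-joint arm with a two-finger parallel gripper is mounted at the origin on the work surface; the furniture and walls round the work are solid. World frame = base frame: x ahead of the robot, y to its left, z up, the work surface at z = 0. Lengths are in m, angles in degrees, forces in N, time in s.
With the tool pointing down it reaches from about 0.25 to 0.725 m from the base axis. Payload 4 kg.
Tool frame: the origin (TCP) lies midway between the tips of the shut fingers; the grasp point (between the pads) lies 19 mm behind it (robot.pinch_z is the z of the grasp point in the tool frame, in m); z points along the fingers, y is the line along which they close (so a half turn about z gives the same grasp; the last joint's range is limited). The gripper opens to 85 mm and grips with 20 to 120 N. Pads are 22 mm wide; open, the fingers measure 114 mm over their backs; the gripper's body (76 mm by 85 mm) begins 54 mm behind the grasp point. The pads swing forward as they close: fully open they stand 13 mm farther back than shut.
Start: joints at [-64.286, 13.785, 0.286, 76.501, 0, 90], TCP at [0.217, -0.45, 0.231] pointing down, gripper open.
Joint ranges: [-155.79, 155.79], [-60.16, 107.12], [-62.33, 73.08], [-114, 123.19], [-81.49, 82.49], [-180, 180]. Speed limits (degrees/s): [159.86, 159.86, 180, 180, 180, 180].

## Interface

Orientations are given as [roll, pitch, yaw] about the fixed x, y, z axes, in that order (R = Rz(yaw) Ry(pitch) Rx(roll)).
In Python, from cell import telemetry, viewer, order, spotter, robot gives the robot as it stands.
- The arm moves only by the shell command python3 -m jog 'ROWS' [OPENING] [FORCE]. ROWS is JSON, one flat list of numbers, 6 for each row, row after row: the shift along the tool's x, y, z in units of 50 mm (1.0 is 50 mm), then the turn, a rotation vector about the tool's x, y, z in units of 6 degrees (1.0 is 6 degrees). In form: [x, y, z, rx, ry, rz, x, y, z, rx, ry, rz, ...]. A call has 1 to 20 rows; each row shifts and turns the commanded pose from where the row before left it, along the tool's axes as they then stand; what a row does not reach is not made up. A row lasts 1/8 s, in which the tool goes at most 62.5 mm and 10.7 degrees, less where a joint would pass 70% of its speed; a pose out of reach is approached as far as the arm can. A call is refused whole if a number of a shift passes 1 or a number of a turn 1, either way. A call with a gripper value outside its range is refused whole. OPENING is the finger opening in mm, from 0 to 85.4, set as the call begins (- or left out, the last holds). The fingers move at their own pace and stop on an object; FORCE is the grip in N (left out, the last holds). Time passes only in rows, so rows that do not move let the fingers close. It gives the time, the measured TCP pose, the force, the opening and the grip force at its end, in the units of the state.
- telemetry.get_obs(): the state, without advancing time (a new reading comes with each control period).
- viewer.snapshot(name): name is "side" or "top"; returns a dict with "image" (480x640x3 uint8, blue, green, red), "depth" (480x640 float32, m along the optical axis (not along the pixel's ray), 0 where there is no reading), "fx", "fy", "cx", "cy" (pixels), "cam_to_world" (4x4, takes a point from camera to world coordinates). Camera axes: x right, y up, looking along -z (the intrinsics and any distortion apply to the point x, -y, -z); pixel columns grow to the right and rows downward; lengths in m; the calibration is good to about 2 mm. A picture is of the moment at which its call begins.
- order.sign_off(): hands the job in; it is judged then, once.
Trained networks look in a picture, given as the dict that the camera call returned (one of the last four; its "shot" number tells which), for a name from the list of things; names that differ only in an ending like _2 or _b are one class to them, and where a whole thing is asked for, a point or a joint stands for the part that bears it (a point fixed in the world has none). Each returns a list of dicts, best first, with "score" (0 to 1); they miss things now and then, are a little off and sometimes report something else, mostly with a low value. They report only what shows in the picture. A call takes as long as a camera call. They do not tell look-alikes from the thing itself.
- spotter.trace(picture, query): "pixels" (480x640 bool, what is visible of it) and "extent" ([left, top, width, height] in pixels, round what is visible of it).
The state is a dict: "clock": time; "qpos": joint angles; "joint_velocities": joint speeds; "tau": joint torques, N m; "eef_pos": TCP position; "eef_rot": TCP orientation; "force": force on the tool from outside, world axes, zero at the start; "torque": the same for the moment, N m; "width": opening from 0.0 (shut) to 1.0 (fully open); "gripper_force": force on a finger pad.
Only numpy, scipy, OpenCV 4.12 (cv2) and the standard library are available. Lean on these libraries where they do the work, as an engineer would, in place of code of your own. Each camera call takes 0.05 s, during which the arm holds its last target. There are 200 camera calls.

## Working session

There is one attempt and no reset: what is moved stays moved. The work goes in short steps, Python scripts to look and compute and a shell command to move; the robot and the scene stay as the last step left them, time stands still between calls to the robot, and variables do not carry over. Pictures are saved under pics/ and viewed, at most 10 in all, crops included, and the job is handed in when it is done.

```bash
ls; mkdir -p pics; cat > h.py <<'E'
import numpy as np, cv2
from cell import telemetry, viewer, order, spotter, robot
def snap(n,f=None):
    p=viewer.snapshot(n)
    if f: cv2.imwrite('pics/'+f,p['image'])
    return p
def cloud(p):
    d=p['depth'];v,u=np.mgrid[:480,:640]
    x=(u-p['cx'])/p['fx']*d;y=-(v-p['cy'])/p['fy']*d
    P=np.stack([x,y,-d,np.ones_like(d)],-1)@np.array(p['cam_to_world']).T
    P[d==0]=np.nan
    return P[...,:3]
E
python3 - <<'E'
from h import *
o=telemetry.get_obs();print(o)
print(robot.pinch_z)
for n in('top','side'):
    p=snap(n,n+'0.png');C=cloud(p);print(n,p['fx'],np.round(p['cam_to_world'],3).tolist(),[k for k in p])
    for q in ['fence','bearing_block','shaft','collar','screw_head','hex_nut_1','bit_adapter','spanner_13','steel_block']:
        try:
            for r in spotter.trace(p,q)[:2]:
                print(q,round(r['score'],2),r['extent'],np.round(np.nanmedian(C[r['pixels']],0),3))
        except Exception as e: print(q,e)
E
```

```text
pics
{'clock': 0.0, 'qpos': array([-6.42854461e+01,  1.38298284e+01,  2.14061036e-01,  7.65027680e+01,
       -1.54517900e-04,  9.00021041e+01]), 'joint_velocities': array([ 0.03302293,  0.01106795, -0.01596456,  0.01334639, -0.08168112,
        0.02895641]), 'tau': array([-2.77032465e-03, -3.72319007e+01,  2.52408940e+01,  1.69429363e-02,
       -2.55103005e-04,  4.82575899e-06]), 'eef_pos': array([ 0.21666709, -0.44991034,  0.23043594]), 'eef_rot': array([-1.79881465e+02,  1.58870531e-04,  2.57124502e+01]), 'force': array([ 0.32557258,  0.53248697, -1.33491152]), 'torque': array([-0.01691684, -0.00296956,  0.0510605 ]), 'gripper_force': 0.0, 'width': 0.9999072676756068}
-0.0187
top 607.6618121110345 [[0.033, 0.977, -0.212, 0.344], [-0.999, 0.033, -0.002, 0.031], [0.005, 0.212, 0.977, 1.313], [0.0, 0.0, 0.0, 1.0]] ['image', 'depth', 'fx', 'fy', 'cx', 'cy', 'cam_to_world', 'shot']
fence 0.97 [245.7, 204.5, 90.2, 65.7] [0.681 0.144 0.021]
fence 0.18 [279.3, 224.6, 59.7, 61.4] [0.583 0.048 0.032]
bearing_block 0.59 [281.5, 223.9, 56.0, 61.1] [0.583 0.048 0.032]
shaft 0.65 [301.6, 245.2
[... 798 characters left out ...]
732, -0.941], [-0.017, 0.737, 0.675, 1.004], [0.0, 0.0, 0.0, 1.0]] ['image', 'depth', 'fx', 'fy', 'cx', 'cy', 'cam_to_world', 'shot']
fence 0.74 [302.8, 221.3, 54.1, 55.8] [0.668 0.156 0.02 ]
bearing_block 0.59 [287.6, 227.4, 49.3, 49.8] [0.587 0.029 0.031]
shaft 0.67 [304.9, 230.2, 12.8, 18.0] [0.585 0.043 0.076]
collar 0.81 [281.5, 324.2, 23.3, 24.6] [ 0.566 -0.212  0.022]
collar 0.75 [274.9, 287.2, 20.1, 22.5] [ 0.539 -0.105  0.021]
screw_head 0.76 [278.4, 326.1, 26.2, 18.7] [ 0.567 -0.214  0.022]
screw_head 0.68 [316.4, 293.9, 22.3, 13.6] [ 0.637 -0.108  0.021]
spanner_13 0.22 [312.6, 210.8, 23.4, 3.2] [0.607 0.219 0.01 ]
steel_block 0.68 [333.8, 331.1, 22.8, 29.3] [ 0.689 -0.24   0.038]
```

```bash
python3 - <<'E'
import cv2,numpy as np
a=cv2.imread('pics/top0.png')[170:350,140:460]
cv2.imwrite('pics/c1.png',cv2.resize(a,None,fx=2.5,fy=2.5,interpolation=cv2.INTER_CUBIC))
a=cv2.imread('pics/top0.png')[215:295,270:445]
b=cv2.imread('pics/side0.png')[215:360,260:365]
cv2.imwrite('pics/c2.png',np.vstack([cv2.resize(a,(700,320),interpolation=cv2.INTER_CUBIC)]))
cv2.imwrite('pics/c3.png',cv2.resize(b,None,fx=4,fy=4,interpolation=cv2.INTER_CUBIC))
E
```

```text
(no output)
```

View pics/c1.png

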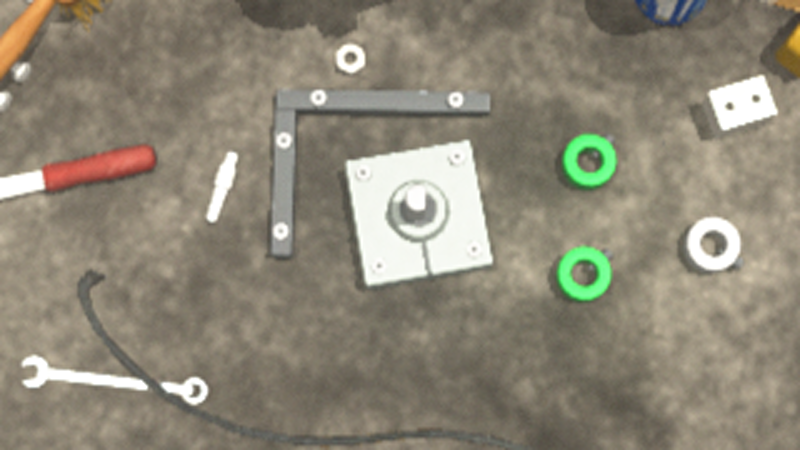

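View pics/c2.png

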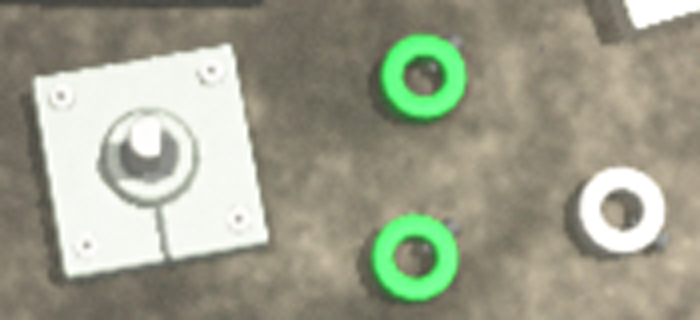

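```bash
cat > m.py <<'E'
from h import *
def rect(P,zlo,zhi,xr,yr):
    m=(P[...,2]>zlo)&(P[...,2]<zhi)&(P[...,0]>xr[0])&(P[...,0]<xr[1])&(P[...,1]>yr[0])&(P[...,1]<yr[1])
    return P[m]
E
python3 - <<'E'
from m import *
p=snap('top');C=cloud(p)
B=rect(C,.027,.034,(.48,.68),(-.06,.14));r=cv2.minAreaRect((B[:,:2]*1000).astype('f'));print('block',r,len(B))
s=spotter.trace(p,'fence')[0]['pixels'];F=C[s];F=F[(F[:,2]>.014)&(F[:,2]<.025)]
np.save('F.npy',F)
# long bar: large x ; short: low x
L=F[(F[:,1]<.10)];S=F[F[:,0]<.655]
for n,Q in(('long',L),('short',S)): print(n,cv2.minAreaRect((Q[:,:2]*1000).astype('f')),len(Q),np.round(np.median(Q[:,2]),4))
K=rect(C,.018,.03,(.53,.61),(-.25,-.17));print('collar',cv2.minEnclosingCircle((K[:,:2]*1000).astype('f')),len(K),K[:,:2].mean(0))
T=rect(C,.085,.1,(.55,.62),(.02,.09));print('shaft',np.round(T*1000).astype(int).tolist())
for n in('top','side'):
    p=snap(n);C=cloud(p)
    for v in (C,):
        print(n,'screw candidates')
    K=rect(C,.006,.0185,(.52,.61),(-.26,-.16));print(np.round(K*1000).astype(int).tolist()[:60])
a=p['image'][215:360,260:365]
top=snap('top')['image']
x=cv2.resize(top[235:265,290:325],(525,450),interpolation=cv2.INTER_CUBIC)
y=cv2.resize(p['image'][222:267,290:330],(400,450),interpolation=cv2.INTER_CUBIC)
x=cv2.resize(x,(400,343));y=cv2.resize(y,(400,450))
x=cv2.copyMakeBorder(x,0,107,0,0,cv2.BORDER_CONSTANT)
cv2.imwrite('pics/c4.png',np.hstack([x,y]))
E
```

```text
block ((587.7386474609375, 48.39777374267578), (111.12420654296875, 109.80429077148438), 11.965670585632324) 1631
long ((689.1280517578125, 44.63138961791992), (20.31382942199707, 108.16609954833984), 1.315926432609558) 391 0.0208
short ((601.6493530273438, 166.5752410888672), (106.38459777832031, 18.42817497253418), 0.7270871996879578) 338 0.021
collar ((567.3895263671875, -208.96267700195312), 26.676523208618164) 270 [ 0.56953399 -0.20564482]
shaft [[599, 49, 94], [596, 55, 97], [596, 53, 98], [596, 51, 96], [597, 49, 95], [596, 46, 97], [597, 44, 95], [597, 42, 94], [594, 57, 98], [594, 55, 96], [594, 53, 96], [595, 51, 94], [594, 48, 97], [595, 44, 91], [594, 42, 99], [592, 59, 97], [592, 57, 97], [592, 55, 94], [593, 53, 91], [592, 50, 98], [592, 48, 96], [592, 46, 96], [592, 44, 96], [592, 42, 96], [590, 59, 96], [589, 56, 98], [590, 54, 97], [590, 52, 97], [589, 50, 99], [590, 48, 98], [590, 46, 98], [591, 44, 94], [591, 42, 93], [588, 58, 96], [587, 56, 98], [587, 54, 98], [588, 52, 93], [588, 50, 96], [587, 48, 99], [589, 46, 93], [589, 44, 92], [589, 42, 93], [586, 58, 92],
[... 1918 characters left out ...]
 -194, 9], [566, -194, 9], [569, -195, 11], [571, -196, 12], [573, -197, 13], [576, -198, 15], [554, -204, 17], [555, -200, 12], [558, -200, 11], [559, -196, 7], [566, -195, 7], [569, -196, 8], [574, -200, 13], [576, -201, 16], [554, -206, 16], [555, -200, 8], [574, -200, 10], [589, -210, 18], [589, -213, 18], [547, -219, 17], [585, -216, 18], [587, -214, 16], [589, -210, 11], [547, -217, 11], [583, -218, 17], [587, -214, 12], [547, -218, 9], [550, -224, 17], [553, -224, 18], [585, -218, 14], [587, -214, 9], [551, -227, 18], [552, -225, 14], [555, -225, 16], [557, -226, 17], [582, -223, 16], [584, -223, 16], [585, -218, 10], [549, -230, 18], [551, -229, 16], [553, -227, 14], [555, -226, 14]]
```

View pics/c4.png

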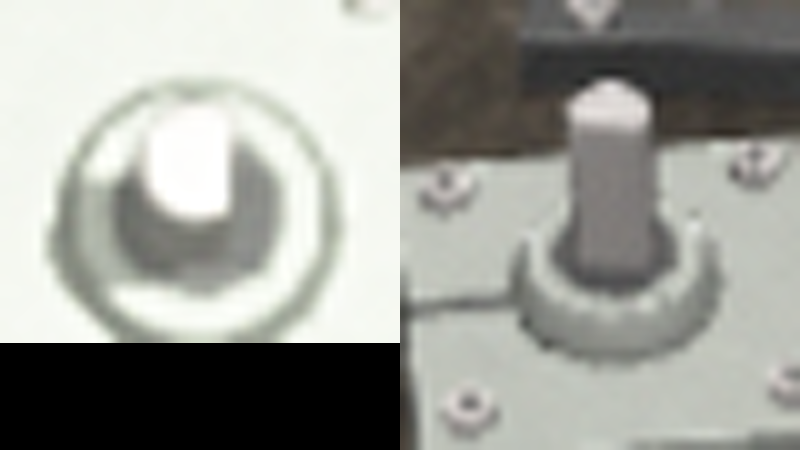

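```bash
cat > go.py <<'E'
import sys
from h import *
def go(x,y,z,yaw):
    o=telemetry.get_obs();p=o['eef_pos']*1000;a=np.radians(o['eef_rot'][2]);dx,dy,dz=np.array([x,y,z])-p
    print('units tx %.2f ty %.2f tz %.2f'%tuple(np.array([dx*np.cos(a)+dy*np.sin(a),dx*np.sin(a)-dy*np.cos(a),-dz])/50),'rz %.2f'%(((o['eef_rot'][2]-yaw+180)%360-180)/6),'rot',np.round(o['eef_rot'],2))
go(*map(float,sys.argv[1:5]))
E
python3 -m jog '[0.93,-0.62,0,0,0,0.23,0.93,-0.62,0,0,0,0,0.93,-0.62,0,0,0,0,0.93,-0.62,0,0,0,0,0.93,-0.62,0,0,0,0,0.93,-0.62,0,0,0,0,0.93,-0.62,0,0,0,0,0.93,-0.62,0,0,0,0,0.93,-0.62,0,0,0,0,0.85,-0.61,0,0,0,0,0,0,0,0,0,1,0,0,0,0,0,1,0,0,0,0,0,0]' 85
python3 go.py 498 29 5 12
python3 - <<'E'
import numpy as np
F=np.load('F.npy')*1000
for deg in (0,):
    pass
# inner edges by bins
L=F[F[:,1]<150];
b=np.arange(-5,140,8);xs=[];ys=[]
for lo in b:
    q=L[(L[:,1]>=lo)&(L[:,1]<lo+8)&(L[:,0]>660)]
    if len(q)>4: xs.append(np.median(q[:,0]));ys.append(lo+4)
print('long mid',np.degrees(np.polyfit(ys,xs,1)[0]*-1),np.polyval(np.polyfit(ys,xs,1),100),F[:,1].min())
xs=[];ys=[]
for lo in np.arange(548,660,8):
    q=F[(F[:,0]>=lo)&(F[:,0]<lo+8)]
    if len(q)>4: xs.append(lo+4);ys.append(np.median(q[:,1]))
c=np.polyfit(xs,ys,1);print('short mid',np.degrees(c[0]),np.polyval(c,620),F[:,0].min())
E
```

```text
clock: 2.88
eef_pos: [0.5083, 0.0224, 0.2312]
eef_rot: [180.0, 0.0, 12.4]
force: [0.6, -0.3, 0.1]
width: 0.994
gripper_force: 0.0
units tx -0.17 ty -0.17 tz 4.52 rz 0.07 rot [1.800e+02 1.000e-02 1.244e+01]
long mid 2.425328136349834 686.1139163096364 -9.565009137082733
short mid 0.7981729040922526 166.54659390259786 548.41151325704
```

```bash
python3 -m jog '[-0.17,-0.17,0.9,0,0,0.07,0,0,0.9,0,0,0,0,0,0.9,0,0,0,0,0,0.9,0,0,0,0,0,0.5,0,0,0,0,0,0.4,0,0,0,0,0,0,0,0,0]' 85
python3 go.py 533 36.5 5 12
python3 - <<'E'
from h import *
a=snap('side','s1.png')['image'][190:330,240:400]
cv2.imwrite('pics/s1c.png',cv2.resize(a,None,fx=4.5,fy=4,interpolation=cv2.INTER_CUBIC))
E
```

```text
clock: 3.75
eef_pos: [0.4966, 0.0283, 0.005]
eef_rot: [-180.0, 0.2, 12.0]
force: [0.0, 0.3, -0.1]
width: 0.991
gripper_force: 0.0
units tx 0.75 ty -0.01 tz -0.00 rz -0.01 rot [-179.96    0.21   11.97]
```

View pics/s1c.png

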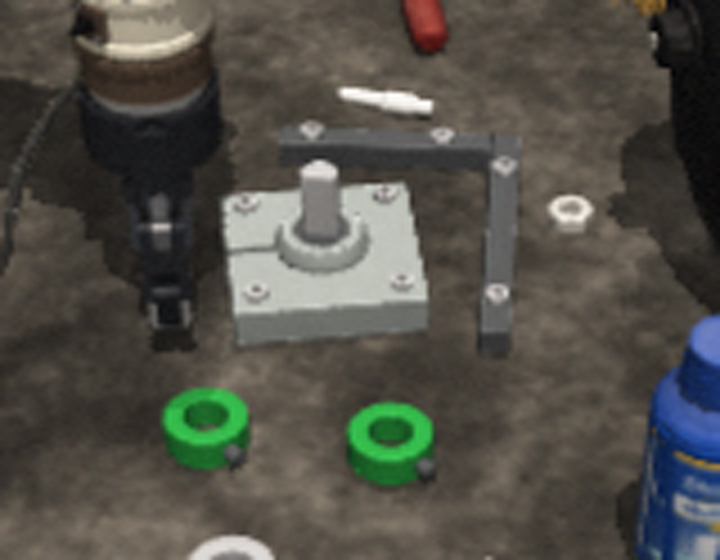

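```bash
python3 -m jog '[0.2,0,0,0,0,0,0.2,0,0,0,0,0,0.1,0,0,0,0,0,0.08,0,0,0,0,0,0.08,0,0,0,0,0.25,0.08,0,0,0,0,0.25,0.08,0,0,0,0,0.25,0.08,0,0,0,0,0.25,0.08,0,0,0,0,0.25,0.04,0,0,0,0,0.25,0.04,0,0,0,0,0.25,0,0,0,0,0,0]'
python3 - <<'E'
from m import *
p=snap('top');C=cloud(p)
B=rect(C,.026,.035,(.54,.70),(-.06,.14));B=B[B[:,0]<.675];print('block',cv2.minAreaRect((B[:,:2]*1000).astype('f')))
E
```

```text
clock: 5.3
eef_pos: [0.5513, 0.025, 0.0064]
eef_rot: [-179.5, -0.0, 2.4]
force: [-1.3, 0.1, -0.9]
width: 0.995
gripper_force: 0.4
block ((626.6004638671875, 90.16094970703125), (88.96698760986328, 15.167109489440918), 2.5620760917663574)
```

```bash
for i in 1 2 3; do :; done; python3 -m jog '[0.03,0,0,0,0,0.05,0.03,0,0,0,0,0.05,0.03,0,0,0,0,0.05,0,0,0,0,0,0]' | egrep 'pos|rot|force'
python3 - <<'E'
from h import *
a=snap('side','s2.png')['image'][190:330,240:400]
cv2.imwrite('pics/s2c.png',cv2.resize(a,None,fx=4.5,fy=4,interpolation=cv2.INTER_CUBIC))
E
```

```text
eef_pos: [0.5558, 0.022, 0.0063]
eef_rot: [-179.3, -0.0, 1.9]
force: [-1.4, 0.3, -0.0]
gripper_force: 0.5
```

View pics/s2c.png

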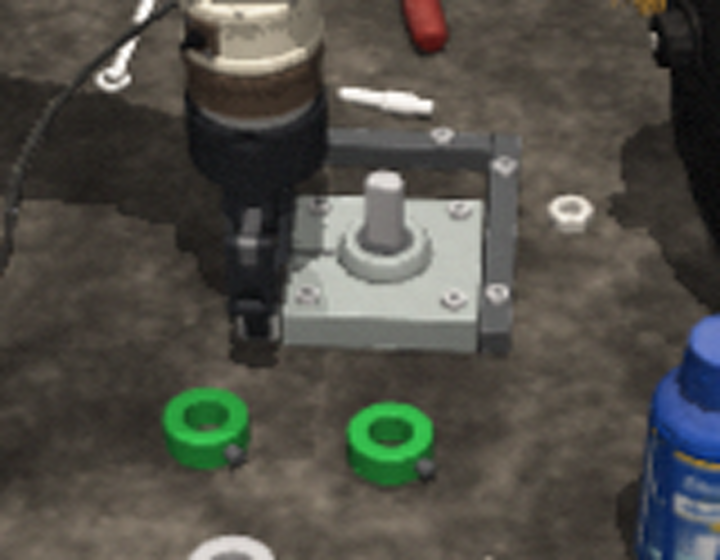

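```bash
python3 -m jog '[0.03,0,0,0,0,0.05,0.03,0,0,0,0,0,0.03,0,0,0,0,0]' | egrep 'pos|rot|force';python3 -m jog '[0.03,0,0,0,0,0,0.03,0,0,0,0,0,0,0,0,0,0,0]' | egrep 'pos|rot|force'
```

```text
eef_pos: [0.5572, 0.021, 0.0057]
eef_rot: [-179.2, 0.4, 1.8]
force: [-9.0, 0.1, 3.1]
gripper_force: 4.5
eef_pos: [0.5571, 0.0213, 0.0048]
eef_rot: [-179.2, 0.7, 1.9]
force: [-11.6, 1.0, 4.8]
gripper_force: 6.2
```

```bash
python3 -m jog '[-0.3,0,0,0,0,0,-0.3,0,0,0,0,0,0,0,-0.8,0,0,0,0,0,-0.8,0,0,0,0,0,-0.8,0,0,0,0,0,0,0,0,0]' 60 | egrep 'pos|rot|force'
python3 go.py 612 -45 8 -88.5
python3 - <<'E'
from m import *
print(telemetry.get_obs()['qpos'])
p=snap('top');C=cloud(p)
for z in((.026,.035),):
  B=rect(C,*z,(.54,.70),(-.06,.14));B=B[B[:,0]<.69];print('block',cv2.minAreaRect((B[:,:2]*1000).astype('f')),len(B))
E
```

```text
eef_pos: [0.5373, 0.0183, 0.1307]
eef_rot: [-179.2, -0.6, 1.7]
force: [-0.4, -0.0, -1.0]
gripper_force: 0.0
units tx 1.46 ty 1.31 tz 2.45 rz 15.04 rot [-179.23   -0.59    1.74]
[  1.51390125  21.2032203   -4.90247253  63.30375052   0.77652233
 179.77490407]
block ((639.1854248046875, 94.76875305175781), (126.06424713134766, 51.567588806152344), 21.90376853942871) 316
```

```bash
cat > go.py <<'E'
import sys
from h import *
from scipy.spatial.transform import Rotation as R
def go(x,y,z,yaw):
    o=telemetry.get_obs();p=o['eef_pos']*1000
    A=R.from_euler('xyz',o['eef_rot'],degrees=True);B=R.from_euler('xyz',[180,0,yaw],degrees=True)
    print('shift',np.round(A.inv().apply(np.array([x,y,z])-p)/50,2),'turn',np.round((A.inv()*B).as_rotvec(degrees=True)/6,2),'pos',np.round(p,1),'rot',np.round(o['eef_rot'],2),'q6',round(o['qpos'][5],1),'F',np.round(o['force'],1))
go(*map(float,sys.argv[1:5]))
E
python3 -m jog '[0.73,0.65,0,0,0,-1,0.73,0.5,0,0,0,-1,0,0,0,0,0,-1,0,0,0,0,0,-1,0,0,0,0,0,-1,0,0,0,0,0,-1,0,0,0,0,0,-1,0,0,0,0,0,-1,0,0,0,0,0,-1,0,0,0,0,0,-1,0,0,0,0,0,-1,0,0,0,0,0,-1,0,0,0,0,0,-1,0,0,0,0,0,-1,0,0,0,0,0,-1,0,0,0,0,0,0]'  | egrep 'pos|rot|force'
python3 go.py 612 -45 8 91.5
python3 - <<'E'
from m import *
p=snap('top','t2.png');C=cloud(p)
for z in((.026,.035),):
  B=rect(C,*z,(.54,.72),(-.06,.14));B=B[B[:,0]<.69];print('block',cv2.minAreaRect((B[:,:2]*1000).astype('f')),len(B))
a=p['image'][190:300,230:390]
cv2.imwrite('pics/t2c.png',cv2.resize(a,None,fx=4.5,fy=4.5,interpolation=cv2.INTER_CUBIC))
E
```

```text
eef_pos: [0.6097, -0.0328, 0.124]
eef_rot: [-179.9, -0.8, 91.7]
force: [0.8, -0.2, 0.3]
gripper_force: 0.0
shift [-0.28  0.04  2.32] turn [-0.02 -0.13  0.03] pos [609.7 -32.8 124. ] rot [-179.87   -0.8    91.68] q6 84.8 F [ 0.8 -0.2  0.3]
block ((629.4736328125, 68.34994506835938), (120.4808578491211, 142.11566162109375), 0.26075685024261475) 1405
```

View pics/t2c.png

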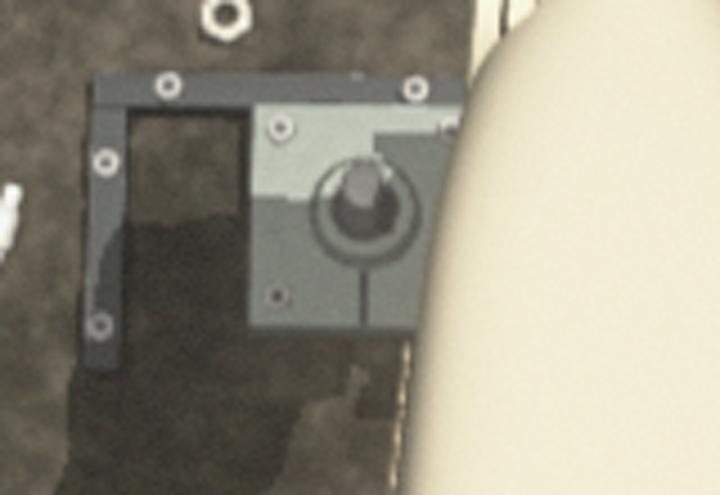

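```bash
python3 -m jog '[-0.28,0.04,0.6,0,-0.13,0,0,0,0.7,0,0,0,0,0,0.6,0,0,0,0,0,0.4,0,0,0,0,0,0,0,0,0]' | egrep 'pos|rot|force'
python3 -m jog '[0.25,0,0,0,0,0,0.2,0,0,0,0,0,0.1,0,0,0,0,0,0.1,0,0,0,0,0,0.1,0,0,0,0,0,0.1,0,0,0,0,0,0.1,0,0,0,0,0,0.1,0,0,0,0,0,0.1,0,0,0,0,0,0.1,0,0,0,0,0,0.1,0,0,0,0,0,0.1,0,0,0,0,0,0,0,0,0,0,0]' | egrep 'pos|rot|force'
python3 go.py 612 38 8 91.5
```

```text
eef_pos: [0.6105, -0.0461, 0.0078]
eef_rot: [-179.7, -0.0, 91.7]
force: [0.0, 0.1, 0.1]
gripper_force: 0.0
eef_pos: [0.6102, 0.0273, 0.0102]
eef_rot: [-180.0, -0.1, 91.8]
force: [0.4, 0.0, 0.2]
gripper_force: 0.0
shift [0.21 0.04 0.05] turn [-0.01 -0.02  0.05] pos [610.2  27.3  10.2] rot [-1.7996e+02 -9.0000e-02  9.1820e+01] q6 90.7 F [0.4 0.  0.2]
```

```bash
python3 -m jog '[0.05,0,0.02,0,0,0.02,0.05,0,0.02,0,0,0.02,0.05,0,0,0,0,0,0.03,0,0,0,0,0]' | egrep 'pos|rot|force'
python3 -m jog '[0.03,0,0,0,0,0,0.03,0,0,0,0,0,0,0,0,0,0,0]' | egrep 'pos|rot|force'
```

```text
eef_pos: [0.61, 0.0353, 0.0082]
eef_rot: [-180.0, -0.0, 91.5]
force: [-0.2, -2.9, 0.1]
gripper_force: 0.9
eef_pos: [0.6098, 0.0374, 0.0083]
eef_rot: [-179.9, 0.1, 91.5]
force: [0.2, -5.6, 0.2]
gripper_force: 2.5
```

```bash
python3 -m jog '[0.03,0,0,0,0,0,0.03,0,0,0,0,0,0,0,0,0,0,0]' | egrep 'pos|rot|force'
python3 -m jog '[0.03,0,0,0,0,0,0.03,0,0,0,0,0,0,0,0,0,0,0]' | egrep 'pos|rot|force'
python3 - <<'E'
from m import *
p=snap('top','t3.png')
a=p['image'][190:300,230:390]
cv2.imwrite('pics/t3c.png',cv2.resize(a,None,fx=5,fy=5,interpolation=cv2.INTER_CUBIC))
E
```

```text
eef_pos: [0.6094, 0.0376, 0.0083]
eef_rot: [-179.9, 0.4, 91.3]
force: [-1.5, -12.0, 0.7]
gripper_force: 5.8
eef_pos: [0.6094, 0.0376, 0.0083]
eef_rot: [-179.9, 0.7, 91.2]
force: [-1.0, -18.9, 2.3]
gripper_force: 9.3
```

View pics/t3c.png

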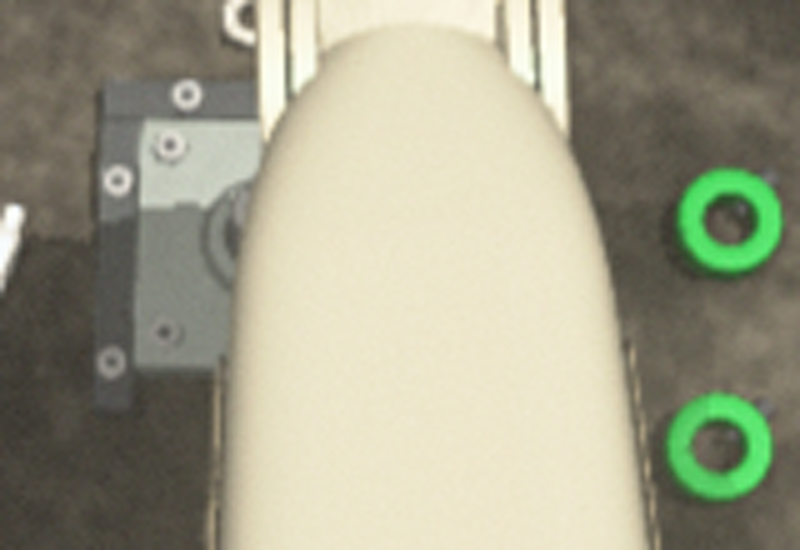

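```bash
python3 -m jog '[-0.3,0,0,0,0,0,-0.2,0,0,0,0,0,0,0,-0.8,0,0,-1,0,0,-0.9,0,0,-1,0,0,-0.9,0,0,-1,0,0,-0.2,0,0,-1,0,0,0,0,0,-1,0,0,0,0,0,-1,0,0,0,0,0,-1,0,0,0,0,0,-1,0,0,0,0,0,-1,0,0,0,0,0,-1,0,0,0,0,0,-1,0,0,0,0,0,-1,0,0,0,0,0,-0.9,0,0,0,0,0,0]' 45 | egrep 'clock|pos|rot|force'
python3 go.py 623.3 104 150 169
python3 - <<'E'
from m import *
for n in('top','side'):
    p=snap(n);C=cloud(p)
    T=rect(C,.088,.099,(.6,.65),(.08,.13))*1000
    if len(T)>8: print(n,len(T),T.mean(0),T.min(0),T.max(0),cv2.minEnclosingCircle(T[:,:2].astype('f')))
E
```

```text
clock: 15.42
eef_pos: [0.6105, 0.0199, 0.1483]
eef_rot: [179.9, -0.0, 168.9]
force: [-0.4, 0.3, -0.3]
gripper_force: 0.0
shift [ 0.07  1.7  -0.03] turn [ 0.01 -0.01 -0.01] pos [610.5  19.9 148.3] rot [ 1.7993e+02 -5.0000e-02  1.6891e+02] q6 12.9 F [-0.4  0.3 -0.3]
top 72 [621.0861807  104.12838003  95.18242929] [611.4870289   94.96648388  89.24613646] [632.83891777 113.36670732  98.97611418] ((621.6663208007812, 103.81640625), 11.213642120361328)
side 37 [618.77387843 100.49256808  93.85954303] [606.81409694  93.33410868  88.34453219] [628.01921012 113.08306881  98.54358023] ((618.2212524414062, 101.68128204345703), 11.413986206054688)
```

```bash
python3 -m jog '[0.04,0.87,0,0,0,0,0.05,0.87,0,0,0,0,0,0,0.6,0,0,0,0,0,0.6,0,0,0,0,0,0.5,0,0,0,0,0,0,0,0,0]' | egrep 'pos|rot|force'
python3 go.py 623 106.5 62 169
```

```text
eef_pos: [0.6207, 0.1054, 0.0609]
eef_rot: [-179.9, -0.3, 168.9]
force: [0.3, -0.5, 0.4]
gripper_force: 0.0
shift [-0.04  0.03 -0.02] turn [-0.01 -0.06 -0.02] pos [620.7 105.4  60.9] rot [-179.92   -0.33  168.9 ] q6 20.7 F [ 0.3 -0.5  0.4]
```

```bash
python3 -m jog '[-0.04,0.02,0,0,0,0,0,0,0,0,0,0,0,0,0,0,0,0,0,0,0,0,0,0,0,0,0,0,0,0,0,0,0,0,0,0,0,0,0,0,0,0]' 0 20
python3 go.py 623 106.5 62 169
```

```text
clock: 17.15
eef_pos: [0.6263, 0.1047, 0.0652]
eef_rot: [-179.9, 0.2, 168.8]
force: [0.5, -5.9, 3.1]
width: 0.202
gripper_force: 22.5
shift [0.07 0.02 0.06] turn [-0.01  0.03 -0.03] pos [626.3 104.7  65.2] rot [-179.95    0.18  168.84] q6 20.7 F [ 0.5 -5.9  3.1]
```

```bash
python3 -m jog '[-0.005,0,0,0,0,1,-0.005,0,0,0,0,1,-0.005,0,0,0,0,1,-0.005,0,0,0,0,1,-0.005,0,0,0,0,1,-0.005,0,0,0,0,1,-0.005,0,0,0,0,1,-0.005,0,0,0,0,1,-0.005,0,0,0,0,1,-0.005,0,0,0,0,1,-0.005,0,0,0,0,1,-0.005,0,0,0,0,1,-0.005,0,0,0,0,0.9,0,0,0,0,0,0,0,0,0,0,0,0]'
python3 go.py 624.5 104 62 91.5
```

```text
clock: 19.02
eef_pos: [0.6236, 0.0972, 0.0657]
eef_rot: [-179.6, 0.6, 91.3]
force: [-12.4, -16.3, 15.3]
width: 0.199
gripper_force: 24.8
shift [0.14 0.02 0.07] turn [-0.06  0.1  -0.04] pos [623.6  97.2  65.7] rot [-179.65    0.62   91.27] q6 97.9 F [-12.4 -16.3  15.3]
```

```bash
python3 -m jog '[-0.1,-0.06,-0.1,0,0,0,0,0,0,0,0,0,0,0,0,0,0,0]'
python3 go.py 624.5 104 62 91.5
python3 - <<'E'
from m import *
p=snap('side','s3.png');C=cloud(p)
a=p['image'][180:290,270:390]
cv2.imwrite('pics/s3c.png',cv2.resize(a,None,fx=5,fy=5,interpolation=cv2.INTER_CUBIC))
E
```

```text
clock: 19.4
eef_pos: [0.6235, 0.0983, 0.0675]
eef_rot: [-179.9, 0.0, 91.5]
force: [-1.2, -4.9, -5.5]
width: 0.199
gripper_force: 20.8
shift [0.11 0.02 0.11] turn [-0.02  0.01  0.  ] pos [623.5  98.3  67.5] rot [-1.7987e+02  5.0000e-02  9.1510e+01] q6 97.5 F [-1.2 -4.9 -5.5]
```

View pics/s3c.png

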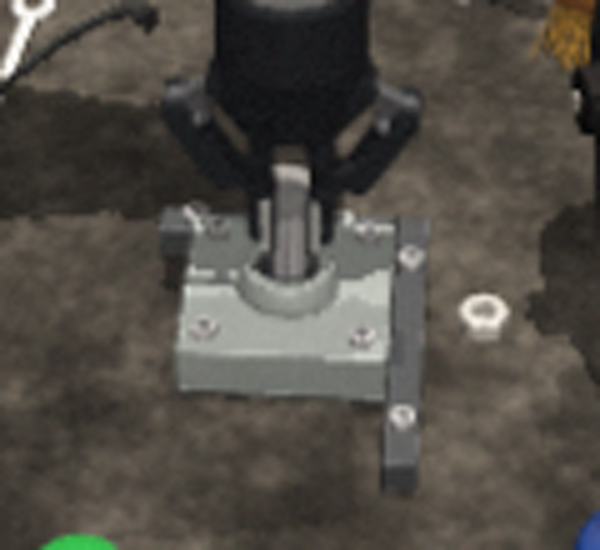

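```bash
python3 -m jog '[0,0,0.05,0,0,0,0,0,0,0,0,0,0,0,0,0,0,0,0,0,0,0,0,0]' 45 | egrep 'clock|pos|rot|force|width'
python3 go.py 622 104 62 91.5
python3 -m jog '[0,0,-0.7,0,0,0,0,0,-0.8,0,0,0,0,0,-0.8,0,0,0,0,0,-0.5,0,0,0,0,0,0,0,0,0]' 85 | egrep 'clock|pos|rot|force|width'
python3 go.py 569 -206.5 200 -124
python3 - <<'E'
from m import *
p=snap('side');C=cloud(p)
K=C[spotter.trace(p,'bearing_block')[0]['pixels']]
B=rect(C,.026,.035,(.55,.72),(.03,.18));B=B[B[:,0]<.69]
B=B[B[:,1]<.14];c=np.polyfit(*(B[:,[0,2]].T),1);d=np.linalg.lstsq(np.c_[B[:,:2],np.ones(len(B))],B[:,2],rcond=None)[0]
print('tilt slopes',d)
E
```

```text
clock: 19.95
eef_pos: [0.6246, 0.0992, 0.0664]
eef_rot: [180.0, -0.1, 91.5]
force: [0.5, -1.5, 1.4]
width: 0.526
gripper_force: 0.0
shift [ 0.1  -0.05  0.09] turn [ 0.01 -0.01  0.01] pos [624.6  99.2  66.4] rot [ 1.7996e+02 -5.0000e-02  9.1550e+01] q6 97.5 F [ 0.5 -1.5  1.4]
clock: 20.58
eef_pos: [0.6259, 0.0991, 0.2088]
eef_rot: [179.7, -0.1, 91.5]
force: [-0.2, -0.5, 0.4]
width: 0.994
gripper_force: 0.0
shift [-6.08 -1.3   0.16] turn [  0.04   0.06 -24.08] pos [625.9  99.1 208.8] rot [ 1.7967e+02 -8.0000e-02  9.1530e+01] q6 97.5 F [-0.2 -0.5  0.4]
tilt slopes [-0.00485346  0.00130927  0.03360514]
```

```bash
python3 - <<'E'
from m import *
from scipy.optimize import least_squares
for n in('top','side'):
    T=[];S=[]
    for i in range(4):
        p=snap(n);C=cloud(p)*1000
        m=(abs(C[...,0]-569)<50)&(abs(C[...,1]+207)<50)
        Q=C[m];I=p['image'][m].mean(1);T.append(Q)
    Q=np.vstack(T)
    A=Q[(Q[:,2]>20)&(Q[:,2]<29)&(np.hypot(Q[:,0]-569,Q[:,1]+207)<27)]
    # area centroid of top-face annulus by fitting radial bounds
    f=lambda c:np.r_[np.maximum(np.hypot(*(A[:,:2]-c).T)-23,0),np.maximum(12-np.hypot(*(A[:,:2]-c).T),0)]
    c=least_squares(f,A[:,:2].mean(0)).x
    d=Q[:,:2]-c;r=np.hypot(*d.T);k=(r>25)&(r<33)&(Q[:,2]>10)&(Q[:,2]<19)
    a=np.degrees(np.arctan2(d[k,1],d[k,0]))%360
    print(n,np.round(c,1),np.round(A[:,:2].mean(0),1),k.sum(),np.histogram(a,np.arange(0,361,15))[0],np.median(a[abs(a-236)<30]))
E
```

```text
top [ 569.9 -206.6] [ 569.4 -205.7] 39 [ 0  0  0  0  0  0  0  0  0  1  0  0  0  0  0 29  8  0  0  0  0  1  0  0] 234.29291924085783
side [ 566.7 -207.7] [ 566.9 -208.3] 42 [ 0  0  0  0  0  0  0  0  0  0  0  0  0  0  0 24 17  0  0  1  0  0  0  0] 238.49001917064976
```

```bash
python3 -m jog '[-0.76,-0.163,0,0,0,0,-0.76,-0.163,0,0,0,0,-0.76,-0.163,0,0,0,0,-0.76,-0.163,0,0,0,0,-0.76,-0.163,0,0,0,0,-0.76,-0.163,0,0,0,0,-0.76,-0.163,0,0,0,0,-0.76,-0.163,0,0,0,0,0,0,0,0,0,-1,0,0,0,0,0,-1,0,0,0,0,0,-1,0,0,0,0,0,-1,0,0,0,0,0,-1,0,0,0,0,0,-1,0,0,0,0,0,-1,0,0,0,0,0,-1]' 75 | egrep 'pos|rot|force'
python3 -m jog '[0,0,0,0,0,-1,0,0,0,0,0,-1,0,0,0,0,0,-1,0,0,0,0,0,-1,0,0,0,0,0,-1,0,0,0,0,0,-1,0,0,0,0,0,-1,0,0,0,0,0,-1,0,0,0,0,0,-1,0,0,0,0,0,-1,0,0,0,0,0,-1,0,0,0,0,0,-1,0,0,0,0,0,-1,0,0,0,0,0,-1,0,0,0,0,0,-1,0,0,0,0,0,-1,0,0,0,0,0,0]' | egrep 'clock|pos|rot|force'
python3 go.py 568.5 -207 60 -124
```

```text
eef_pos: [0.5671, -0.2069, 0.2056]
eef_rot: [-180.0, -0.0, 139.7]
force: [-0.3, -1.1, 0.3]
gripper_force: 0.0
clock: 25.2
eef_pos: [0.5671, -0.2069, 0.2057]
eef_rot: [180.0, 0.0, -124.5]
force: [-0.0, 0.1, -1.0]
gripper_force: 0.0
shift [-0.01 -0.03  2.91] turn [ 0.01  0.   -0.09] pos [ 567.1 -206.9  205.7] rot [ 179.96    0.   -124.54] q6 -75.5 F [-0.   0.1 -1. ]
```

```bash
python3 -m jog '[-0.01,-0.03,0.9,0,0,-0.09,0,0,0.9,0,0,0,0,0,0.9,0,0,0,0,0,0.7,0,0,0,0,0,0.4,0,0,0,0,0,0.24,0,0,0,0,0,0,0,0,0]' | egrep 'clock|pos|rot|force'
python3 -m jog '[0,0,0,0,0,0,0,0,0,0,0,0,0,0,0,0,0,0,0,0,0,0,0,0,0,0,0,0,0,0,0,0,0,0,0,0]' 0 40
```

```text
clock: 26.08
eef_pos: [0.5681, -0.2071, 0.0031]
eef_rot: [179.9, -0.0, -124.0]
force: [-0.1, -1.2, 0.8]
gripper_force: 0.0
clock: 26.82
eef_pos: [0.5696, -0.2076, 0.0055]
eef_rot: [-179.9, 0.0, -123.9]
force: [-1.6, 0.9, 6.1]
width: 0.525
gripper_force: 40.9
```

```bash
python3 -m jog '[0,0,-0.4,0,0,0,0,0,-0.8,0,0,0,0,0,-0.8,0,0,0,0,0,-0.8,0,0,0,0,0,-0.6,0,0,1,0,0,0,0,0,1,0,0,0,0,0,1,0,0,0,0,0,1,0,0,0,0,0,1,0,0,0,0,0,1,0,0,0,0,0,1,0,0,0,0,0,1,0,0,0,0,0,1,0,0,0,0,0,0.1,0,0,0,0,0,0]' | egrep 'clock|pos|rot|force|wid'
python3 go.py 622 104 172 181.5
python3 - <<'E'
from m import *
o=telemetry.get_obs()['eef_pos']*1000;print(o)
for n in('top','side'):
    p=snap(n,n+'h.png');C=cloud(p)*1000
    t=spotter.trace(p,'collar')
    for r in t[:3]: print(n,round(r['score'],2),r['extent'],np.round(np.nanmedian(C[r['pixels']],0)))
    w=np.linalg.inv(p['cam_to_world'])@np.r_[o/1000+[0,0,.015],1];print('tcp px',p['cx']+p['fx']*w[0]/-w[2],p['cy']-p['fy']*w[1]/-w[2])
E
```

```text
clock: 28.7
eef_pos: [0.5685, -0.2073, 0.1737]
eef_rot: [180.0, -0.0, -178.5]
force: [0.6, -0.6, -1.4]
width: 0.528
gripper_force: 41.4
shift [-1.24  6.2   0.04] turn [ 0.   -0.01  0.01] pos [ 568.5 -207.3  173.7] rot [ 1.7998e+02 -3.0000e-02 -1.7846e+02] q6 -21.6 F [ 0.6 -0.6 -1.4]
[ 568.52066182 -207.30623578  173.68837054]
top 0.57 [363.3, 222.6, 24.7, 20.7] [ 641. -100.   23.]
top 0.55 [362.7, 267.4, 24.4, 24.5] [542. -95.  24.]
tcp px 441.7600292641562 252.97980359531078
side 0.52 [271.9, 276.6, 28.2, 20.5] [ 583. -214.  189.]
side 0.52 [317.2, 293.6, 21.2, 19.4] [ 636. -106.   21.]
side 0.52 [275.6, 291.4, 18.3, 14.7] [ 541. -115.   19.]
tcp px 288.11530643204617 282.0440768264822
```

```bash
python3 - <<'E'
import cv2
a=cv2.imread('pics/sideh.png')[235:310,240:340]
cv2.imwrite('pics/shc.png',cv2.resize(a,None,fx=8,fy=8,interpolation=cv2.INTER_CUBIC))
E
```

```text
(no output)
```

View pics/shc.png

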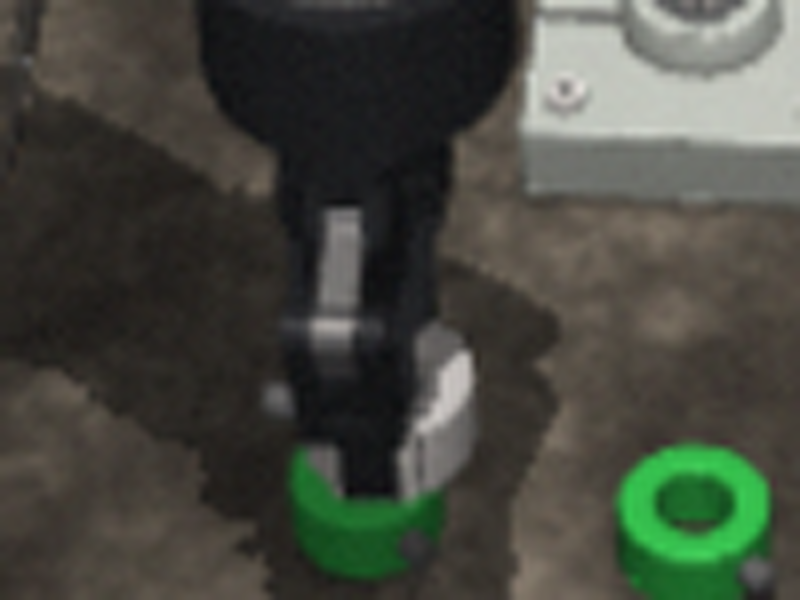

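```bash
cat > col.py <<'E'
from m import *
from scipy.optimize import least_squares
o=telemetry.get_obs()['eef_pos']*1000
T=[];G=[]
for i in range(3):
    p=snap('side');C=cloud(p)*1000
    d=C-o;I=p['image'].astype(int)
    m=(abs(d[...,0])<45)&(abs(d[...,1])<40)&(d[...,2]>-12)&(d[...,2]<26)&(I.mean(2)>75)
    T.append(d[m])
    v,u=np.nonzero(m);G.append(np.c_[u,v,I[m].mean(1)])
T=np.vstack(T);print(len(T),np.round(o,1))
top=T[T[:,2]>12];print('top z pct',np.percentile(T[:,2],[5,50,90,97]))
right=T[T[:,0]>0];print('x max',np.percentile(T[:,0],[1,3,10,50,90,97,99]))
print(np.round(T[T[:,0]<-14]).astype(int).tolist()[:40])
r=T[(T[:,0]>12)&(T[:,2]<14)&(T[:,2]>-3)]
print('wall',len(r))
f=lambda c:np.hypot(r[:,0]-c[0],r[:,1]-0)-23
s=least_squares(f,[0],loss='soft_l1');print('cx',s.x,np.abs(s.fun).mean())
E
python3 col.py
```

```text
475 [ 568.6 -207.3  173.8]
top z pct [-1.25815414 15.4972331  20.14617456 21.0536118 ]
x max [-29.36965865 -26.90050619 -10.59239075  12.86572071  19.55241057
  21.06308089  21.40166861]
[[-30, 0, 9], [-27, -3, 12], [-30, -7, 13], [-29, -4, 10], [-27, -3, 10], [-31, -5, 9], [-29, -3, 7], [-26, -6, 10], [-20, -11, -3], [-17, -18, 6], [-14, -20, 9], [-18, -15, 0], [-15, -18, 4], [-18, -16, -2], [-15, -18, 1], [-15, -20, 0], [-29, -4, 13], [-31, -5, 11], [-29, -4, 11], [-27, -4, 11], [-28, -8, 12], [-26, -7, 11], [-17, -17, 5], [-15, -16, 5], [-17, -15, 0], [-15, -19, 4], [-18, -16, -3], [-14, -22, 5], [-15, -19, -2], [-29, -2, 11], [-32, 0, 6], [-29, -3, 10], [-27, -5, 12], [-29, -4, 8], [-27, -5, 9], [-20, -12, -1], [-17, -16, 3], [-15, -17, 6], [-18, -15, -1], [-14, -20, 6]]
wall 98
cx [-0.64957256] 0.7941130730123297
```

```bash
python3 - <<'E'
from m import *
from scipy.optimize import least_squares
for n in('side','top'):
    T=[]
    for i in range(3):
        C=cloud(snap(n))*1000;m=(C[...,2]>52)&(C[...,2]<99)&(abs(C[...,0]-622)<25)&(abs(C[...,1]-104)<25);T.append(C[m])
    T=np.vstack(T);w=T[(T[:,2]<88)];tp=T[T[:,2]>91]
    ins=lambda c:np.r_[np.maximum(np.hypot(*(tp[:,:2]-c).T)-10.5,0),3*np.maximum(c[0]-6.5-tp[:,0],0)]
    print(n,len(w),len(tp),'top pct x',np.percentile(tp[:,0],[3,50,97]),'y',np.percentile(tp[:,1],[3,50,97]))
    if n=='side':
        s=least_squares(lambda c:np.hypot(w[:,0]-c[0],w[:,1]-c[1])-11,[620,103],loss='soft_l1');print('wall fit',s.x,np.percentile(w[:,0],[3,50,97]))
E
```

```text
side 218 109 top pct x [614.25907489 621.92537464 630.07949028] y [ 89.83562992  99.57878168 111.00459978]
wall fit [619.64661631 103.29316848] [615.10503012 623.08464505 630.35498262]
top 135 214 top pct x [617.39557694 625.03187159 634.47142708] y [ 92.79119729 103.07411439 113.28464821]
```

```bash
python3 -m jog '[-0.13,0.69,0,0,0,0,-0.13,0.69,0,0,0,0,-0.13,0.69,0,0,0,0,-0.13,0.69,0,0,0,0,-0.13,0.69,0,0,0,0,-0.13,0.69,0,0,0,0,-0.13,0.69,0,0,0,0,-0.13,0.69,0,0,0,0,-0.17,0.67,0,0,0,0,0,0,0.5,0,0,0,0,0,0.5,0,0,0,0,0,0,0,0,0]' | egrep 'clock|pos|rot|force|wid'
python3 go.py 620.3 103.7 110 181.5; python3 col.py
```

```text
clock: 30.85
eef_pos: [0.6192, 0.1035, 0.1214]
eef_rot: [-180.0, -0.3, -178.5]
force: [-0.1, 0.3, -0.6]
width: 0.525
gripper_force: 41.4
shift [-0.02  0.    0.23] turn [-0.   -0.06 -0.  ] pos [619.2 103.5 121.4] rot [-179.98   -0.34 -178.52] q6 8.0 F [-0.1  0.3 -0.6]
390 [619.2 103.5 121.4]
top z pct [-0.9848521  14.50753031 22.50483952 23.81222089]
x max [-29.13458939 -26.74158022 -19.98566419  11.94622071  20.91751399
  23.21679805  23.56491122]
[[-20, 7, 18], [-22, 2, 19], [-20, 1, 20], [-23, 3, 15], [-19, -5, 22], [-21, -8, 21], [-19, -7, 20], [-30, -3, 13], [-27, 0, 11], [-25, -3, 13], [-21, -14, 23], [-19, -10, 20], [-29, -4, 11], [-24, -4, 11], [-21, -10, 16], [-18, -14, 20], [-29, -8, 11], [-27, -3, 7], [-25, -1, 5], [-21, -13, 15], [-18, -13, 16], [-21, -12, 11], [-18, -13, 12], [-15, -18, 17], [-21, -9, 5], [-18, -14, 10], [-15, -18, 14], [-21, -9, 2], [-18, -16, 8], [-15, -18, 10], [-22, -7, -3], [-18, -17, 6], [-15, -19, 7], [-18, -16, 2], [-15, -22, 7], [-19, -12, -5], [-16, -18, 0], [-15, -19, -2], [-20, 4, 21], [-20, 0, 21]]
wall 81
cx [-0.13421212] 1.10466480937309
```

```bash
python3 -m jog '[-0.015,0,0.2,0,-0.05,0,0,0,0.16,0,0,0,0,0,0,0,0,0]' | egrep 'clock|pos|rot|force|wid'
python3 -m jog '[0,0,0.04,0,0,0,0,0,0.04,0,0,0,0,0,0.04,0,0,0,0,0,0,0,0,0]' | egrep 'clock|pos|rot|force|wid'
```

```text
clock: 31.38
eef_pos: [0.6211, 0.1035, 0.1048]
eef_rot: [180.0, 0.2, -178.5]
force: [0.2, 0.0, -2.0]
width: 0.528
gripper_force: 41.4
clock: 31.88
eef_pos: [0.6219, 0.1037, 0.0997]
eef_rot: [180.0, 0.3, -178.5]
force: [1.3, 0.5, -0.7]
width: 0.529
gripper_force: 41.4
```

```bash
python3 go.py 620.2 103.7 96 181.5; python3 -m jog '[0.03,0,0.04,0,0.05,0,0,0,0.04,0,0,0,0,0,0.04,0,0,0,0,0,0,0,0,0]' | egrep 'clock|pos|rot|force|wid'; python3 go.py 620.2 103.7 93 181.5
```

```text
shift [0.03 0.   0.07] turn [ 0.    0.04 -0.01] pos [621.9 103.7  99.7] rot [ 179.98    0.26 -178.53] q6 8.0 F [ 1.3  0.5 -0.7]
clock: 32.38
eef_pos: [0.6203, 0.1036, 0.0935]
eef_rot: [180.0, -0.1, -178.5]
force: [-0.8, 0.3, -1.9]
width: 0.525
gripper_force: 41.4
shift [0.   0.   0.01] turn [ 0.   -0.01 -0.01] pos [620.3 103.6  93.5] rot [ 1.7998e+02 -5.0000e-02 -1.7853e+02] q6 8.0 F [-0.8  0.3 -1.9]
```

```bash
python3 -m jog '[0,0,0.04,0,0,0,0,0,0.04,0,0,0,0,0,0.04,0,0,0,0,0,0,0,0,0]' | egrep 'clock|pos|rot|force|wid';  python3 -m jog '[0,0,0.04,0,0,0,0,0,0.04,0,0,0,0,0,0,0,0,0]' | egrep 'clock|pos|rot|force|wid'; python3 go.py 620.2 103.7 76.5 181.5
```

```text
clock: 32.88
eef_pos: [0.6203, 0.1036, 0.0876]
eef_rot: [180.0, -0.1, -178.5]
force: [-0.0, 0.2, -1.7]
width: 0.52
gripper_force: 41.4
clock: 33.25
eef_pos: [0.6203, 0.1036, 0.0836]
eef_rot: [180.0, -0.0, -178.5]
force: [0.5, -0.6, -1.7]
width: 0.529
gripper_force: 41.4
shift [0.   0.   0.14] turn [ 0.   -0.01 -0.01] pos [620.3 103.6  83.6] rot [ 1.7998e+02 -5.0000e-02 -1.7854e+02] q6 8.0 F [ 0.5 -0.6 -1.7]
```

```bash
python3 -m jog '[0,0,0.05,0,0,0,0,0,0.05,0,0,0,0,0,0.04,0,0,0,0,0,0,0,0,0,0,0,0,0,0,0]' | egrep 'clock|pos|rot|force|wid'; python3 col.py; python3 - <<'E'
from m import *
p=snap('side','f.png');a=p['image'][195:285,265:385]
cv2.imwrite('pics/fc.png',cv2.resize(a,None,fx=6.5,fy=6.5,interpolation=cv2.INTER_CUBIC))
C=cloud(p)*1000
m=(C[...,2]>85)&(C[...,2]<110)&(np.hypot(C[...,0]-620,C[...,1]-103)<27)&(p['image'].mean(2)>100)
v,u=np.nonzero(m);print(len(u),np.percentile(C[m][:,2],[10,50,90]));
q=C[m];i=q[:,2]>90;r=np.hypot(q[:,0]-619.7,q[:,1]-102)
for a,b in((0,9),(9,13),(13,18),(18,24)):
    k=i&(r>=a)&(r<b);print(a,b,k.sum(),np.round(np.median(q[k],0),1) if k.any() else '')
E
```

```text
clock: 33.88
eef_pos: [0.6205, 0.1037, 0.0769]
eef_rot: [180.0, -0.0, -178.5]
force: [0.3, -0.3, -1.3]
width: 0.526
gripper_force: 41.4
340 [620.5 103.7  76.9]
top z pct [-1.65066525 14.3122396  20.44654651 22.17994278]
x max [-28.6483926  -26.30391415 -20.56370085  11.08916143  18.38766797
  20.40168306  20.58477818]
[[-22, 2, 20], [-19, 4, 19], [-22, 1, 17], [-19, -3, 22], [-21, -5, 20], [-18, -6, 21], [-21, -8, 19], [-29, -3, 10], [-27, -3, 11], [-21, -7, 14], [-29, -3, 7], [-26, -6, 10], [-21, -10, 14], [-18, -15, 18], [-21, -11, 11], [-17, -19, 18], [-21, -12, 8], [-18, -15, 12], [-15, -16, 13], [-21, -12, 5], [-17, -17, 10], [-15, -19, 12], [-21, -10, 0], [-18, -12, 2], [-15, -17, 7], [-21, -11, -2], [-18, -14, 1], [-15, -18, 4], [-18, -12, -4], [-15, -19, 2], [-15, -17, -4], [-22, 2, 20], [-20, 7, 16], [-21, -4, 22], [-19, 2, 17], [-21, -7, 21], [-18, -5, 20], [-21, -7, 18], [-29, -7, 14], [-26, -5, 13]]
wall 59
cx [-1.47963073] 1.1311341229077654
45 [89.43984615 94.25699019 97.44436711]
0 9 0 
9 13 1 [632.7 101.6  93.1]
13 18 9 [633.5 100.7  94.6]
18 24 25 [637.4  96.   95.5]
```

View pics/fc.png

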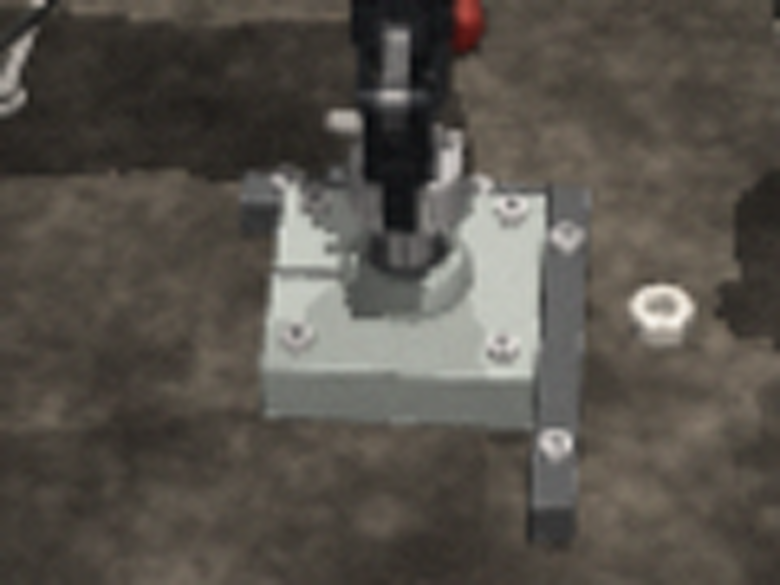

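```bash
python3 - <<'E'
from m import *
Bs=[];Fs=[]
for i in range(3):
    C=cloud(snap('top'))*1000
    B=C[(C[...,2]>26)&(C[...,2]<34)&(C[...,0]>560)&(C[...,0]<700)&(C[...,1]>110)&(C[...,1]<172)];Bs.append(B)
    F=C[(C[...,2]>16)&(C[...,2]<24)&(C[...,0]>540)&(C[...,0]<700)&(C[...,1]>110)&(C[...,1]<190)];Fs.append(F)
B=np.vstack(Bs);F=np.vstack(Fs)
for lo in range(565,690,15):
    b=B[(B[:,0]>=lo)&(B[:,0]<lo+15)];f=F[(F[:,0]>=lo)&(F[:,0]<lo+15)&(F[:,1]>150)]
    print(lo,len(b),len(f),np.round(np.percentile(b[:,1],97),1) if len(b)>5 else '',np.round(np.percentile(f[:,1],[3,50,97]),1) if len(f)>5 else '')
for lo in range(112,156,10):
    b=B[(B[:,1]>=lo)&(B[:,1]<lo+10)];f=F[(F[:,1]>=lo)&(F[:,1]<lo+10)&(F[:,0]>665)]
    print('y',lo,np.round(np.percentile(b[:,0],97),1) if len(b)>5 else '',np.round(np.percentile(f[:,0],[3,50,97]),1) if len(f)>5 else '')
E
```

```text
565 0 0  
580 0 0  
595 0 0  
610 0 0  
625 0 0  
640 0 0  
655 0 0  
670 0 0  
685 0 0  
y 112  
y 122  
y 132  
y 142  
y 152
```

```bash
python3 -m jog '[0,0.03,0,0,0,0,0,0.03,0,0,0,0,0,0,0,0,0,0]' | egrep 'clock|pos|rot|force'; python3 -m jog '[-0.03,0,0,0,0,0,-0.03,0,0,0,0,0,0,0,0,0,0,0]' | egrep 'clock|pos|rot|force'
```

```text
clock: 34.6
eef_pos: [0.6205, 0.1051, 0.0769]
eef_rot: [-179.8, -0.0, -178.6]
force: [0.1, -4.9, -1.1]
gripper_force: 41.5
clock: 34.98
eef_pos: [0.6216, 0.105, 0.0763]
eef_rot: [-179.8, -0.3, -178.6]
force: [-3.1, -6.1, 0.8]
gripper_force: 41.7
```

```bash
python3 -m jog '[0.03,-0.05,0,0,0,0,0,0,0,0,0,0,0,0,0,0,0,0]' | egrep 'clock|pos|rot|force'; python3 go.py 621 104.5 76.7 181.5
```

```text
clock: 35.35
eef_pos: [0.6221, 0.1046, 0.0769]
eef_rot: [180.0, -0.0, -178.5]
force: [-0.4, 0.1, -1.4]
gripper_force: 41.5
shift [ 0.02 -0.    0.  ] turn [ 0.01 -0.   -0.  ] pos [622.1 104.6  76.9] rot [ 179.95   -0.   -178.51] q6 8.0 F [-0.4  0.1 -1.4]
```

```bash
python3 -c "
from cell import order;print(order.sign_off())"
```

```text
the job is handed in; nothing more can be done
None
```

I handed the job in at about 35 s, with no verdict returned: the block is pushed into the fence corner, the shaft's flat is turned to the index line, and the collar is held at 41 N over the shaft with its screw on the flat and its top about flush. The last check of the block against the short bar was by push force only, because the arm hid that side from the camera.

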